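# Weigh the orange sample pot: raise its bail and carry it to the balance

### The job

Swing the folded-down wire bail of the orange-lidded sample pot upright while the pot stays standing on the bench. Then lift the pot by its upright bail, set it down gently in the middle of the balance pan and let go; do not tip it over, and leave the blue-lidded pot where it is.

Things in the scene. Friction and masses are not known exactly. Their poses are not given: they have to be found in the camera images.
- orange_pot: Closed round steel sample pot with an orange lid and a paper band, 80 mm across (lid 84), 80 mm tall, 0.4 to 0.65 kg. Origin: centre of its underside, z up. Its wire bail turns on a line along the pot's y axis, 64 mm above the underside; folded it sticks out level on the pot's +x side, with its orange grip sleeve 95 mm from the pot's axis; upright the sleeve is 159 mm above the underside.
- orange_pot_bail (a joint): Its bail: a U of 5 mm wire, 94 mm wide, crossbar 95 mm from the hinge and parallel to it, in its middle an orange round sleeve, 12 mm diameter, 60 mm long, free to turn on the wire. Angle in rad: 0 = folded level on the pot's +x side, 1.57 = upright, 3.14 = level on the other side. A slightly stiff hinge (0.035 N m): it stays where it is left.
- blue_pot: The same kind of pot with a blue lid and blue grip sleeve, its own bail folded down on its own +x side; not to be moved. Origin: centre of its underside, z up.
- balance: Low white bench balance, fixed, with a flat square steel pan (150 x 150 mm, 45 mm above the bench). Origin: on the bench, straight under the centre of the pan; z up, x and y along the pan's edges. Round the pan the white body, 38 mm tall, reaches from the origin 160 mm to -x, 80 mm to +x and 95 mm to each side.
Not all that is in view belongs to the job. Leave any green look-alike of the orange_pot alone.

How it is judged (in metres and radians):
On the way, in this order (a step that is already met when the one before it is completed fails the run):
1. the orange pot's bail stands within 20 degrees of upright while the pot still stands on the bench (value of joint orange_pot_bail between 1.22 and 1.92 rad and height (world z) of orange_pot below 0.008 m and angle between orange_pot's own z axis and vertical below 0.17 rad), for 0.15 s.
2. the orange pot hangs from its upright bail (within 25 degrees), more than 25 mm above the bench, gripped up at the bail's crossbar (height (world z) of orange_pot above 0.025 m and value of joint orange_pot_bail between 1.13 and 2.01 rad and z of the grasp point in the frame of orange_pot above 0.12 m), for 0.2 s.
At the end, for the whole second after the job is handed in: The orange pot stands upright (within about 6 degrees) and at rest on the balance pan, its axis within 25 mm of the pan's centre; the blue pot is within 20 mm of where it began. The final angle of the bail does not matter (horizontal distance between orange_pot and balance below 0.025 m and z of orange_pot in the frame of balance between 0.04 and 0.05 m and angle between orange_pot's own z axis and vertical below 0.1 rad and linear speed of orange_pot below 0.02 m/s and distance of blue_pot from where it was at the start of the episode below 0.02 m); the robot touches nothing.
It fails at once if the orange pot is tipped by more than 35 degrees (angle between orange_pot's own z axis and vertical above 0.61 rad).
It fails at once if the blue pot is moved by more than 20 mm (distance of blue_pot from where it was at the start of the episode above 0.02 m).
It fails at once if the orange pot is dropped or slammed onto the balance (faster than 0.25 m/s within the last 25 mm above the pan) (linear speed of orange_pot above 0.25 m/s and horizontal distance between orange_pot and balance below 0.08 m and z of orange_pot in the frame of balance below 0.07 m).
It also fails if it takes over 53 s, if anything falls off the work surface, if the arm or the gripper's body presses on something with over 40 N, if the wrist force passes 120 N, or if a joint passes its speed limit or range.

### The arm

A 6-joint arm with a two-finger parallel gripper is mounted at the origin on the work surface. World frame = base frame: x ahead of the robot, y to its left, z up, the work surface at z = 0. Lengths are in mm, angles in degrees, forces in N, time in s.
With the tool pointing down it reaches from about 300 to 850 mm from the base axis. Payload 4.2 kg.
Tool frame: the origin (TCP) lies at the very end of the fingers, on their centre line; the grasp point (between the pads) lies 19 mm behind it; z points along the fingers, y is the line along which they close (so a half turn about z gives the same grasp; the last joint's range is limited). The gripper opens to 91 mm and grips with 3 to 60 N. Pads are 32 mm wide; open, the fingers measure 118 mm over their backs; the gripper's body (76 mm by 178 mm) begins 60 mm behind the grasp point.
Start: joints at [67.552, 18.312, 89.639, -0, 72.044, -1.146], TCP at [208.897, 535.729, 213.976] pointing down, gripper open.
Joint ranges: [-177.97, 177.97], [-48.28, 115.42], [12.27, 149.76], [-77.06, 257.06], [2.81, 150.46], [-146.56, 146.56]. Speed limits (degrees/s): [147.25, 147.25, 180, 180, 180, 180].

### API

Orientations are given as [roll, pitch, yaw] about the fixed x, y, z axes, in that order (R = Rz(yaw) Ry(pitch) Rx(roll)).
In Python, from workcell import * gives the robot as it stands.
- The arm moves only by the tool move_arm, never from a script. Its argument "motion" is a list of rows, each a list of 3 entries, a list of its own where there are three numbers: the finger opening in mm, from 0 to 91.2, then the shift along the world's x, y, z in units of 25 mm (1.0 is 25 mm), then the turn, a rotation vector about the world's x, y, z in units of 4 degrees (1.0 is 4 degrees). In form: [[grip, [x, y, z], [ax, ay, az]], ...]. A call has 1 to 20 rows; each row shifts and turns the commanded pose from where the row before left it; what a row does not reach is not made up. A row lasts 1/12 s, in which the tool goes at most 41.7 mm and 7.16 degrees, less where a joint would pass 70% of its speed; a pose out of reach is approached as far as the arm can. A call with a number of a shift or a turn outside -1 to 1 is refused whole. A call with a gripper value outside its range is refused whole. The fingers move at their own pace and stop on an object; "grip_force" is the grip in N (left out, the last holds). Time passes only in rows, so rows that do not move let the fingers close. It gives the time, the measured TCP pose, the force, the opening and the grip force at its end, in the units of the state.
- state(): the state, without advancing time (a new reading comes with each control period).
- grab_frame(name): name is "side" or "top"; returns the picture (480x640x3 uint8, blue, green, red); there is no depth.
- camera_info(name): a dict with "fx", "fy", "cx", "cy" (pixels), "k1" (the pictures are not rectified: a ray, as slopes to the right and down, at radius r is drawn at 1 + k1 r^2 times it, then the intrinsics apply), "rvec" (rotation vector, rad) and "tvec" (3), from world to camera coordinates, as OpenCV has them. Camera axes: x right, y down, z forward; pixel columns grow to the right and rows downward; lengths in mm; the calibration is good to about 2 mm. A picture is of the moment at which its call begins. camera_info takes no time and is no camera call.
- job_done(): hands the job in; it is judged then, once.
The state is a dict: "time_s": time; "qpos": joint angles; "qvel": joint speeds; "effort": joint torques, N m; "ee_pos": TCP position; "ee_rot": TCP orientation; "force": force on the tool from outside, world axes, zero at the start; "torque": the same for the moment, N m; "gripper_width": finger opening in mm; "gripper_force": force on a finger pad.
Only numpy, scipy, OpenCV 4.12 (cv2) and the standard library are available. Lean on these libraries where they do the work, as an engineer would, in place of code of your own. Each camera call takes 0.05 s, during which the arm holds its last target. There are 200 camera calls.

## Working session

There is one attempt and no reset: what is moved stays moved. The work goes in short steps, Python scripts to look and compute and a tool call to move; the robot and the scene stay as the last step left them, time stands still between calls to the robot, and variables do not carry over. Pictures are saved under pics/ and viewed, at most 10 in all, crops included, and the job is handed in when it is done.

Besides the shell and the picture viewer there is one more tool, called after "Request:" as name(argument=value, ...), one argument or row to a line, values as JSON. move_arm: Moves the arm, as the interface text tells. Shifts and turns lie within -1 to 1; 1 stands for 25 mm of shift or 4 degrees of turn. Its arguments: {"type":"object","properties":{"motion":{"type":"array","items":{"type":"array"}},"grip_force":{"type":"number"}},"required":["motion"]}

```bash
mkdir -p pics; python3 - <<'E'
from workcell import *
import cv2
for n in("side","top"):
    cv2.imwrite(f"pics/{n}0.png",grab_frame(n)); print(camera_info(n))
print(state())
E
```

```text
{'fx': 606.5222607654096, 'fy': 606.5222607654096, 'cx': 313.97720740300116, 'cy': 247.80020561570058, 'k1': 0.02237929228677361, 'rvec': array([ 2.39719422, -0.07123315,  0.01791556]), 'tvec': array([-419.61785042,  180.42387804, 1201.89166966])}
{'fx': 534.3463689159759, 'fy': 534.3463689159759, 'cx': 317.00041058930105, 'cy': 231.9764375328577, 'k1': 0.004041080035205031, 'rvec': array([ 2.18082849, -2.20038147,  0.07863676]), 'tvec': array([ 130.29898502,  434.28561906, 1467.07410926])}
{'time_s': 0.1, 'qpos': array([ 6.75516050e+01,  1.83455751e+01,  8.96988469e+01, -1.30286800e-03,
        7.20435206e+01, -1.14631471e+00]), 'qvel': array([ 0.04658795,  0.02691035, -0.17080991, -0.03646642, -0.05100353,
       -0.01218424]), 'effort': array([-2.33179062e-04, -4.13336170e+01, -2.32509041e+01,  7.31726387e-02,
        4.22317442e-02, -4.25776363e-05]), 'ee_pos': array([208.72762484, 535.29700946, 213.23229842]), 'ee_rot': array([-1.79912050e+02, -5.20806197e-04,  1.58698322e+02]), 'force': array([ 0.23038696, -0.48491464,  0.48640592]), 'torque': array([-0.01249899,  0.03461193,  0.06815745]), 'gripper_force': 0.0, 'gripper_width': 91.13779589799206}
```

View pics/side0.png

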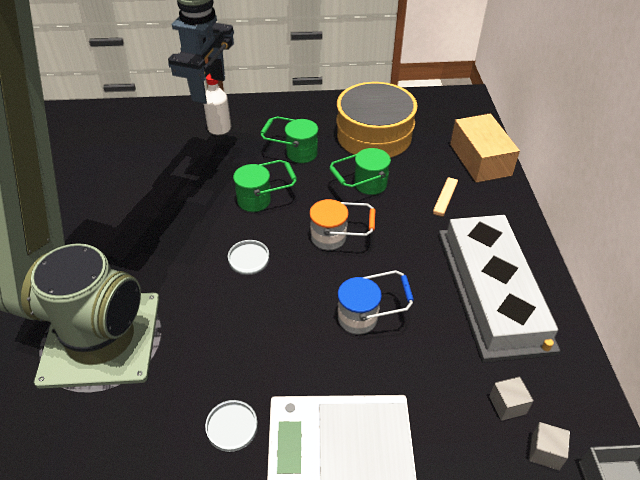

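View pics/top0.png

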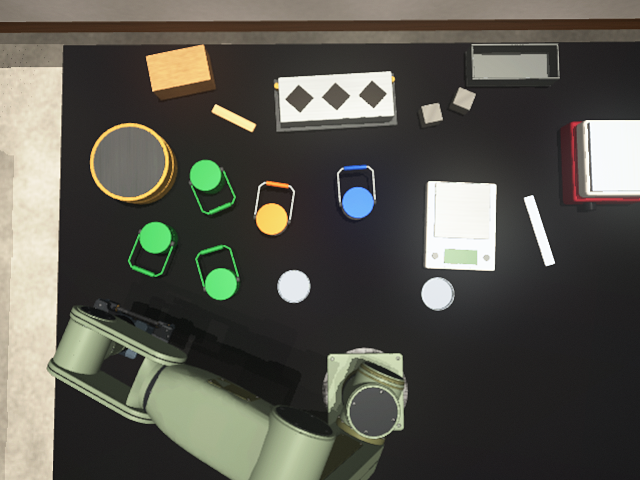

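The top view shows the orange lid at (272,218) with its sleeve at (276,184), the blue lid at (358,203), and the balance body spanning about (426..496, 181..270) with its display on the robot's side. In the side view the orange lid is at (329,213) and its sleeve at (373,218).

```bash
cat > h.py <<'E'
import cv2, numpy as np
from workcell import *
def ray(n,uv):
    c=camera_info(n); K=np.array([[c['fx'],0,c['cx']],[0,c['fy'],c['cy']],[0,0,1]])
    p=cv2.undistortPoints(np.array([[uv]],float),K,np.array([c['k1'],0,0,0,0.]))[0,0]
    R=cv2.Rodrigues(c['rvec'])[0]; return -R.T@c['tvec'], R.T@np.array([*p,1])
def cast(n,uv,z):
    o,d=ray(n,uv); return o+d*(z-o[2])/d[2]
def tri(uvs,uvt):
    o1,d1=ray('side',uvs);o2,d2=ray('top',uvt)
    s=np.linalg.lstsq(np.c_[d1,-d2],o2-o1,rcond=None)[0]
    a=o1+d1*s[0];b=o2+d2*s[1]; return (a+b)/2,np.linalg.norm(a-b)
def blobs(im,h0,h1,amin=15,s=150,v=60):
    hsv=cv2.cvtColor(im,cv2.COLOR_BGR2HSV)
    m=cv2.inRange(hsv,(h0,s,v),(h1,255,255))
    n,_,st,ce=cv2.connectedComponentsWithStats(m)
    return [(st[i].tolist(),ce[i].round(1)) for i in range(1,n) if st[i][4]>=amin]
E
python3 - <<'E'
from h import *
for n in("side","top"):
    im=cv2.imread(f"pics/{n}0.png")
    for nm,a,b in(("or",3,17),("bl",105,125)):
        for st,ce in blobs(im,a,b):
            print(n,nm,st,ce,cast(n,ce,80)[:2].round(),cast(n,ce,64)[:2].round())
im=cv2.imread("pics/top0.png")
g=im[160:290,415:510].min(axis=2); m=cv2.morphologyEx((g>110).astype(np.uint8),cv2.MORPH_CLOSE,np.ones((15,15)))
cs=max(cv2.findContours(m,0,2)[0],key=cv2.contourArea)
r=cv2.minAreaRect(cs); print(r)
P=np.array([cast("top",p+[415,160],38)[:2] for p in cv2.boxPoints(r)]);print(P.round(),P.mean(0))
E
```

```text
side or [390, 0, 93, 85, 1882] [426.4  61.3] [792. 849.] [799. 876.]
side or [205, 56, 3, 7, 18] [206.1  59.4] [160. 903.] [156. 931.]
side or [218, 81, 4, 7, 18] [219.7  83.2] [205. 776.] [202. 802.]
side or [337, 110, 79, 47, 1427] [373.5 136.1] [598. 512.] [602. 533.]
side or [309, 199, 40, 29, 175] [328.  215.4] [465. 238.] [466. 255.]
side or [368, 208, 8, 23, 94] [371.6 218.7] [558. 222.] [561. 238.]
side or [542, 341, 9, 10, 33] [545.9 346.5] [ 829. -121.] [ 837. -111.]
side bl [401, 275, 13, 27, 169] [406.6 287.8] [603.  28.] [607.  40.]
side bl [338, 277, 44, 36, 1229] [359.2 294.5] [509.  17.] [511.  29.]
top or [559, 22, 81, 7, 339] [595.   25.1] [ 989. -635.] [ 996. -643.]
top or [0, 25, 45, 7, 134] [17.4 28.7] [989. 931.] [996. 941.]
top or [76, 30, 13, 2, 15] [82.1 30.9] [982. 757.] [989. 764.]
top or [118, 30, 42, 2, 44] [138.  31.] [981. 606.] [988. 612.]
top or [266, 180, 23, 5, 37] [277.5 182.3] [565. 231.] [567. 232.]
top or [266, 184, 23, 5, 49] [277.6 185.8] [555. 231.] [558. 232.]
top or [257, 204, 9, 9, 16] [260.6 207.4] [498. 276.] [500. 278.]
top or [256, 222, 14, 13, 24] [261.1 229.5] [439. 275.] [440. 276.]
top bl [344, 164, 23, 7, 107] [354.6 167.1] [604.  25.] [607.  24.]
top bl [342, 187, 32, 31, 126] [356.9 201.3] [512.  20.] [514.  19.]
((41.40848922729492, 76.10472106933594), (78.31731414794922, 109.28805541992188), 2.4895529747009277)
[[ 277. -137.]
 [ 575. -157.]
 [ 564. -372.]
 [ 266. -349.]] [ 420.24240049 -253.74137144]
```

```bash
python3 - <<'E'
from h import *
im=cv2.imread("pics/top0.png"); ims=cv2.imread("pics/side0.png")
for n,i,c in(("top",im,(270,218)),("side",ims,(329,213))):
    hsv=cv2.cvtColor(i,cv2.COLOR_BGR2HSV); print(hsv[c[1],c[0]])
    for st,ce in blobs(i,3,25,100,110,60): 
        if abs(ce[0]-c[0])<60 and abs(ce[1]-c[1])<60: 
            print(n,st,ce,cast(n,ce,80)[:2].round(1), cast(n,[st[0]+st[2]/2-.5,st[1]+st[3]/2-.5],80)[:2].round(1))
print("sleeve",cast("top",(277.5,184.2),64),tri((371.6,218.7),(277.5,184.2)))
for t in(110,170):
    g=im.min(axis=2)[160:275,415:510]; m=(g>t).astype(np.uint8)
    cs=max(cv2.findContours(m,0,2)[0],key=cv2.contourArea)
    r=cv2.minAreaRect(cs); P=np.array([cast("top",p+[415,160],38)[:2] for p in cv2.boxPoints(r)]);print(r,P.round(),P.mean(0))
big=cv2.resize(np.vstack([np.hstack([im[165:285,240:320],im[165:285,415:505]])]),None,fx=4,fy=4,interpolation=cv2.INTER_CUBIC)
cv2.imwrite("pics/c1.png",big)
E
```

```text
[ 23 150 249]
top [266, 180, 23, 9, 124] [276.8 184.1] [559.7 232.7] [560.  232.2]
top [255, 203, 33, 32, 838] [271.2 218.5] [467.9 247.9] [467.9 248.4]
[ 18 188 254]
side [309, 199, 40, 29, 909] [328.5 213.1] [466.6 245.5] [466.6 245.8]
side [368, 208, 8, 23, 133] [371.7 218.4] [558.6 223.1] [557.9 221.3]
sleeve [561.97502867 231.90334559  64.        ] (array([560.43054457, 231.45191983,  70.81029786]), np.float64(0.9393077843838468))
((45.6092643737793, 65.50341796875), (70.27819061279297, 88.05076599121094), 1.7899105548858643) [[ 332. -164.]
 [ 573. -176.]
 [ 565. -369.]
 [ 324. -354.]] [ 448.79308373 -265.97025945]
((45.77794647216797, 65.49383544921875), (69.4454345703125, 87.79946899414062), 1.5911403894424438) [[ 332. -166.]
 [ 572. -178.]
 [ 566. -368.]
 [ 325. -354.]] [ 448.81160758 -266.43116423]
```

View pics/c1.png

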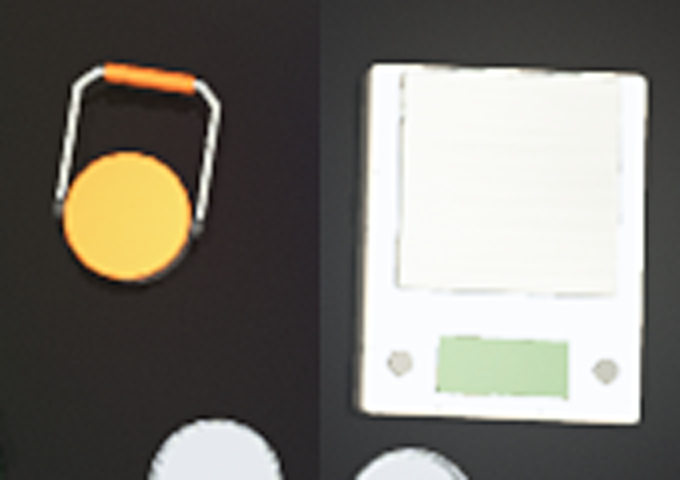

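Orange pot axis is at about (467.5, 247), with the sleeve at (561.5, 232), so the pot's yaw is about -9°. The pan centre is about (489, -268). Tool yaw needed: 81°, with the fingers closing along the pot's x axis.

Request:
move_arm(
  motion=[
    [36,[0.706,-0.607,0],[0,0,-0.971]],
    [36,[0.706,-0.607,0],[0,0,-0.971]],
    [36,[0.706,-0.607,0],[0,0,-0.971]],
    [36,[0.706,-0.607,0],[0,0,-0.971]],
    [36,[0.706,-0.607,0],[0,0,-0.971]],
    [36,[0.706,-0.607,0],[0,0,-0.971]],
    [36,[0.706,-0.607,0],[0,0,-0.971]],
    [36,[0.706,-0.607,0],[0,0,-0.971]],
    [36,[0.706,-0.607,0],[0,0,-0.971]],
    [36,[0.706,-0.607,0],[0,0,-0.971]],
    [36,[0.706,-0.607,0],[0,0,-0.971]],
    [36,[0.706,-0.607,0],[0,0,-0.971]],
    [36,[0.706,-0.607,0],[0,0,-0.971]],
    [36,[0.706,-0.607,0],[0,0,-0.971]],
    [36,[0.706,-0.607,0],[0,0,-0.971]],
    [36,[0.706,-0.607,0],[0,0,-0.971]],
    [36,[0.706,-0.607,0],[0,0,-0.971]],
    [36,[0.706,-0.607,0],[0,0,-0.971]],
    [36,[0.706,-0.607,0],[0,0,-0.971]],
    [36,[0.706,-0.607,0],[0,0,-0.971]],
  ],
  grip_force=30,
)

```text
time_s: 1.77
ee_pos: [562.4, 231.3, 213.4]
ee_rot: [-179.9, 0.0, 80.8]
force: [0.4, 0.6, 0.2]
gripper_width: 36.2
gripper_force: 0.0
```

Request:
move_arm(
  motion=[
    [36,[0,0,-0.8],[0,0,0]],
    [36,[0,0,-0.8],[0,0,0]],
    [36,[0,0,-0.8],[0,0,0]],
    [36,[0,0,-0.8],[0,0,0]],
    [36,[0,0,0],[0,0,0]],
    [36,[0,0,0],[0,0,0]],
  ],
)

```text
time_s: 2.27
ee_pos: [561.2, 231.9, 132.9]
ee_rot: [-179.9, 0.1, 81.0]
force: [-0.2, -0.3, 0.2]
gripper_width: 36.1
gripper_force: 0.0
```

```bash
python3 - <<'E'
from h import *
s=state();print(s['time_s'],s['ee_pos'],s['ee_rot'],s['gripper_width'])
a=grab_frame("side");b=grab_frame("top")
cv2.imwrite("pics/c2.png",np.hstack([cv2.resize(a[130:280,260:460],None,fx=2,fy=2),cv2.resize(b[140:290,215:415],None,fx=2,fy=2)]))
E
```

```text
2.2667 [561.16444013 231.92451227 132.92482661] [-1.79853347e+02  8.96632840e-02  8.10181782e+01] 36.05698483396759
```

View pics/c2.png

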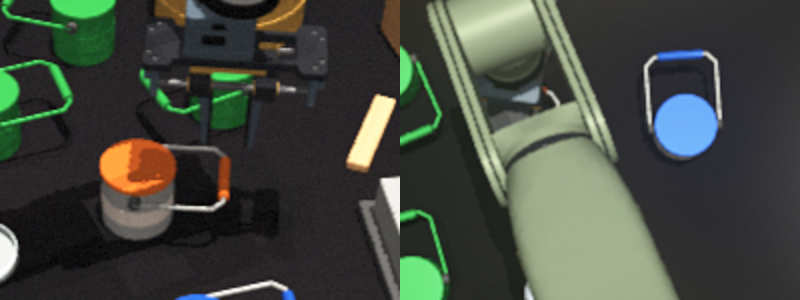

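The fingers straddle the sleeve: the side crop shows them at x≈207 and 252 with the sleeve at 224. Next I go down and grip.

Request:
move_arm(
  motion=[
    [36,[0,0,-0.6],[0,0,0]],
    [36,[0,0,-0.6],[0,0,0]],
    [36,[0,0,-0.6],[0,0,0]],
    [36,[0,0,-0.6],[0,0,0]],
    [36,[0,0,-0.6],[0,0,0]],
    [36,[0,0,-0.48],[0,0,0]],
    [36,[0,0,0],[0,0,0]],
    [36,[0,0,0],[0,0,0]],
    [4,[0,0,0],[0,0,0]],
    [4,[0,0,0],[0,0,0]],
    [4,[0,0,0],[0,0,0]],
    [4,[0,0,0],[0,0,0]],
    [4,[0,0,0],[0,0,0]],
    [4,[0,0,0],[0,0,0]],
  ],
  grip_force=15,
)

```text
time_s: 3.53
ee_pos: [562.2, 232.4, 47.3]
ee_rot: [180.0, -0.0, 81.0]
force: [-0.7, -0.1, 0.1]
gripper_width: 11.5
gripper_force: 15.0
```

```bash
python3 - <<'E'
from h import *
s=state();print(s)
a=grab_frame("side")
for st,ce in blobs(a,3,25,30,110,50):
    if 290<ce[0]<400 and 180<ce[1]<250: print(st,ce,cast("side",ce,80))
p=np.array([-.988,.156])
th=np.radians(np.arange(0,91,7.5)); r=95
P=np.c_[np.outer(r*(1-np.cos(th)),p),r*np.sin(th)]/25
print(np.diff(P,axis=0).round(3))
E
```

```text
{'time_s': 3.5333, 'qpos': array([2.13758572e+01, 2.94769814e+01, 9.77796125e+01, 3.24886060e-03,
       5.26871326e+01, 3.03552239e+01]), 'qvel': array([ 0.10020135,  0.15086434,  0.1014733 ,  0.00078036, -0.07117177,
        0.00272496]), 'effort': array([-1.81929097e-01, -4.70877028e+01, -1.86706424e+01, -7.86840574e-04,
        1.14372578e-01,  1.33047521e-02]), 'ee_pos': array([562.15245692, 232.39771588,  47.32841146]), 'ee_rot': array([ 1.79952748e+02, -3.06696868e-02,  8.10186779e+01]), 'force': array([-0.74025695, -0.13554766,  0.11442856]), 'torque': array([-0.01592657, -0.04299313,  0.02128805]), 'gripper_force': 14.999544024467468, 'gripper_width': 11.454342272496435}
[359, 196, 37, 4, 104] [376.2 197.6] [576.58614305 288.18681565  80.        ]
[309, 199, 40, 30, 867] [328.  213.6] [465.34843555 243.98288608  80.        ]
[369, 208, 7, 23, 126] [371.8 218.9] [558.61249873 221.54610931  80.        ]
[[-0.032  0.005  0.496]
 [-0.096  0.015  0.488]
 [-0.158  0.025  0.471]
 [-0.217  0.034  0.446]
 [-0.273  0.043  0.413]
 [-0.324  0.051  0.374]
 [-0.369  0.058  0.328]
 [-0.408  0.064  0.276]
 [-0.44   0.07   0.22 ]
 [-0.465  0.073  0.16 ]
 [-0.482  0.076  0.097]
 [-0.49   0.077  0.033]]
```

Gripped at an 11.5 mm opening. Now I'll follow the arc, with a low force for compliance.

Request:
move_arm(
  motion=[
    [4,[-0.03,0.005,0.49],[0,0,0]],
    [4,[-0.096,0.015,0.485],[0,0,0]],
    [4,[-0.158,0.025,0.47],[0,0,0]],
    [4,[-0.217,0.034,0.445],[0,0,0]],
    [4,[-0.273,0.043,0.413],[0,0,0]],
    [4,[-0.324,0.051,0.374],[0,0,0]],
    [4,[0,0,0],[0,0,0]],
    [4,[0,0,0],[0,0,0]],
  ],
)

```text
time_s: 4.25
ee_pos: [533.8, 236.7, 114.6]
ee_rot: [180.0, -0.0, 81.1]
force: [-1.1, 0.4, -1.0]
gripper_width: 11.2
gripper_force: 15.0
```

```bash
python3 - <<'E'
from h import *
a=grab_frame("side")
for st,ce in blobs(a,3,25,30,110,50):
    if 290<ce[0]<400 and 150<ce[1]<250: print(st,ce,cast("side",ce,80))
cv2.imwrite("pics/c3.png",cv2.resize(a[110:260,260:460],None,fx=3,fy=3))
E
```

```text
[346, 169, 38, 5, 111] [363.7 171.5] [558.7297181  379.15243906  80.        ]
[357, 185, 7, 23, 135] [360.  195.6] [541.18304236 297.09758936  80.        ]
[310, 199, 39, 30, 869] [328.1 212.7] [465.76969092 246.77811564  80.        ]
```

View pics/c3.png

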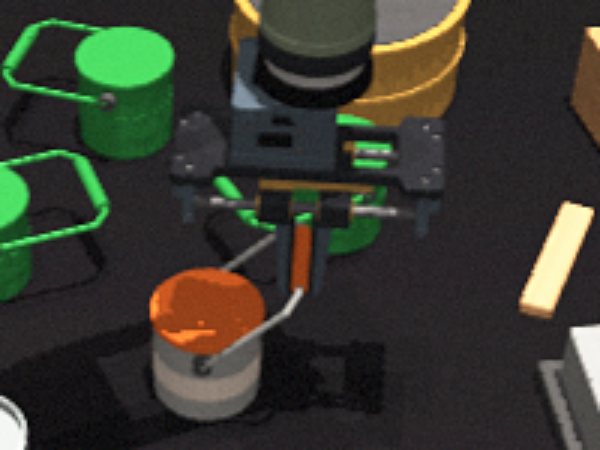

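The bail has turned to about 45° with the sleeve held between the pads, and the pot is still standing in place (lid at 328,213). I continue along the arc.

Request:
move_arm(
  motion=[
    [4,[-0.369,0.058,0.328],[0,0,0]],
    [4,[-0.408,0.064,0.276],[0,0,0]],
    [4,[-0.44,0.07,0.22],[0,0,0]],
    [4,[-0.465,0.073,0.155],[0,0,0]],
    [4,[-0.482,0.076,0.09],[0,0,0]],
    [4,[-0.49,0.077,0.03],[0,0,0]],
    [4,[0,0,0],[0,0,0]],
    [4,[0,0,0],[0,0,0]],
    [4,[0,0,0],[0,0,0]],
    [4,[0,0,0],[0,0,0]],
  ],
)

```text
time_s: 5.13
ee_pos: [468.4, 246.9, 141.3]
ee_rot: [180.0, 0.0, 81.0]
force: [-0.7, -1.2, -2.5]
gripper_width: 11.1
gripper_force: 15.0
```

```bash
python3 - <<'E'
from h import *
a=grab_frame("side")
for st,ce in blobs(a,3,25,30,110,50):
    if 290<ce[0]<400 and 130<ce[1]<250: print(st,ce,cast("side",ce,80),cast("side",ce,159))
cv2.imwrite("pics/c4.png",cv2.resize(a[110:260,260:460],None,fx=3,fy=3))
E
```

```text
[340, 87, 78, 70, 1591] [384.9 133.2] [627.8638745  521.69072747  80.        ] [607.31820946 416.91367    159.        ]
[342, 145, 18, 4, 45] [350.2 145.9] [536.55882325 476.81261462  80.        ] [523.82041664 375.87296833 159.        ]
[313, 157, 39, 5, 124] [330.8 159.1] [485.47096296 429.51242186  80.        ] [477.10094695 332.61729253 159.        ]
[325, 173, 8, 23, 127] [328.6 184.5] [473.59766036 338.99509116  80.        ] [466.24289969 249.8398643  159.        ]
[310, 199, 17, 29, 371] [319.  213.2] [445.83253839 246.48774827  80.        ] [440.85190138 165.24258467 159.        ]
[328, 199, 21, 30, 472] [337.  213.4] [484.9865253  243.34903237  80.        ] [476.65793229 162.37225224 159.        ]
```

View pics/c4.png

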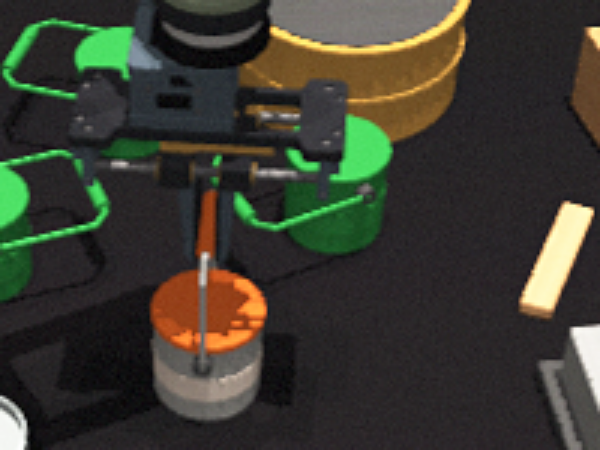

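The bail is upright over the lid and the pot is in place. I tighten the grip and lift.

Request:
move_arm(
  motion=[
    [4,[0,0,0],[0,0,0]],
    [4,[0,0,0],[0,0,0]],
    [4,[0,0,0.1],[0,0,0]],
    [4,[0,0,0.2],[0,0,0]],
    [4,[0,0,0.3],[0,0,0]],
    [4,[0,0,0.4],[0,0,0]],
    [4,[0,0,0.4],[0,0,0]],
    [4,[0,0,0.4],[0,0,0]],
    [4,[0,0,0.4],[0,0,0]],
    [4,[0,0,0.4],[0,0,0]],
    [4,[0,0,0.4],[0,0,0]],
    [4,[0,0,0.4],[0,0,0]],
    [4,[0,0,0.4],[0,0,0]],
    [4,[0,0,0.4],[0,0,0]],
    [4,[0,0,0.4],[0,0,0]],
    [4,[0,0,0.4],[0,0,0]],
    [4,[0,0,0.3],[0,0,0]],
    [4,[0,0,0.1],[0,0,0]],
    [4,[0,0,0],[0,0,0]],
  ],
  grip_force=45,
)

```text
time_s: 6.77
ee_pos: [468.4, 247.2, 277.2]
ee_rot: [179.9, -0.1, 81.0]
force: [0.7, -0.1, -6.2]
gripper_width: 11.4
gripper_force: 45.0
```

```bash
python3 - <<'E'
from h import *
a=grab_frame("side");b=cv2.imread("pics/top0.png")
for st,ce in blobs(a,3,25,30,110,50):
    if 290<ce[0]<400 and 30<ce[1]<250: print(st,ce)
# pan centre: side0 & top0 edges (crop coords /4 + offset)
for u,v in((402,70),(619,78),(619,295),(399,288)): print(cast("top",((u-320)/4+415,v/4+165),45)[:2].round(1))
cv2.imwrite("pics/c5.png",cv2.resize(a[0:300,220:460],None,fx=2,fy=2))
E
```

```text
[343, 85, 16, 5, 35] [349.1  86.6]
[313, 97, 41, 5, 145] [331.5  99.2]
[326, 120, 7, 23, 128] [329.5 131.3]
[309, 151, 18, 29, 401] [318.9 164.8]
[329, 151, 22, 29, 519] [338.2 165. ]
[ 566.1 -198.5]
[ 559.3 -346.7]
[ 410.9 -342.2]
[ 416.9 -192.9]
```

View pics/c5.png

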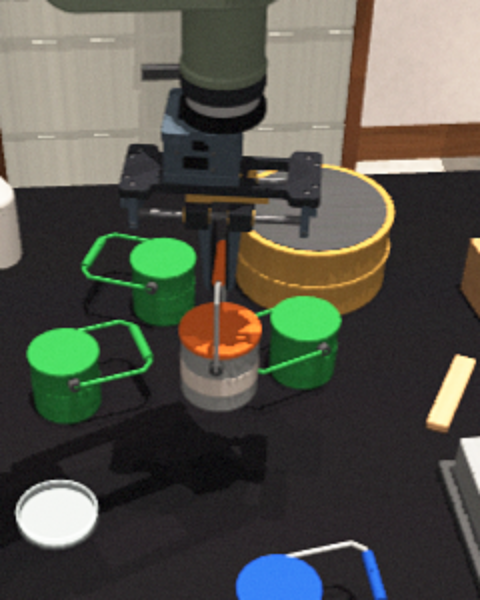

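The pot hangs level, clear of everything. The pan corners give a centre of about (488.5, -269). I carry it across at this height.

Request:
move_arm(
  motion=[
    [4,[0.02,-0.1,0],[0,0,0]],
    [4,[0.02,-0.2,0],[0,0,0]],
    [4,[0.02,-0.3,0],[0,0,0]],
    [4,[0.02,-0.4,0],[0,0,0]],
    [4,[0.02,-0.5,0],[0,0,0]],
    [4,[0.02,-0.6,0],[0,0,0]],
    [4,[0.02,-0.6,0],[0,0,0]],
    [4,[0.02,-0.6,0],[0,0,0]],
    [4,[0.02,-0.6,0],[0,0,0]],
    [4,[0.02,-0.6,0],[0,0,0]],
    [4,[0.02,-0.6,0],[0,0,0]],
    [4,[0.02,-0.6,0],[0,0,0]],
    [4,[0.02,-0.6,0],[0,0,0]],
    [4,[0.02,-0.6,0],[0,0,0]],
    [4,[0.02,-0.6,0],[0,0,0]],
    [4,[0.02,-0.6,0],[0,0,0]],
    [4,[0.02,-0.6,0],[0,0,0]],
    [4,[0.02,-0.6,0],[0,0,0]],
    [4,[0.02,-0.6,0],[0,0,0]],
    [4,[0.02,-0.6,0],[0,0,0]],
  ],
)

```text
time_s: 8.48
ee_pos: [477.4, -17.4, 276.5]
ee_rot: [180.0, 0.0, 81.0]
force: [0.1, -0.1, -5.9]
gripper_width: 11.2
gripper_force: 45.0
```

Request:
move_arm(
  motion=[
    [4,[0.02,-0.6,0],[0,0,0]],
    [4,[0.02,-0.6,0],[0,0,0]],
    [4,[0.02,-0.6,0],[0,0,0]],
    [4,[0.02,-0.6,0],[0,0,0]],
    [4,[0.02,-0.6,0],[0,0,0]],
    [4,[0.02,-0.6,0],[0,0,0]],
    [4,[0.02,-0.6,0],[0,0,0]],
    [4,[0.02,-0.6,0],[0,0,0]],
    [4,[0.02,-0.6,0],[0,0,0]],
    [4,[0.02,-0.6,0],[0,0,0]],
    [4,[0.02,-0.6,0],[0,0,0]],
    [4,[0.02,-0.6,0],[0,0,0]],
    [4,[0.02,-0.6,0],[0,0,0]],
    [4,[0.02,-0.6,0],[0,0,0]],
    [4,[0.02,-0.5,0],[0,0,0]],
    [4,[0.02,-0.4,0],[0,0,0]],
    [4,[0.02,-0.35,0],[0,0,0]],
    [4,[0.02,-0.3,0],[0,0,0]],
    [4,[0.02,-0.15,0],[0,0,0]],
    [4,[0.02,-0.04,0],[0,0,0]],
  ],
)

```text
time_s: 10.15
ee_pos: [488.1, -269.5, 276.3]
ee_rot: [-180.0, -0.0, 81.0]
force: [-0.1, 0.5, -6.7]
gripper_width: 11.2
gripper_force: 45.0
```

Request:
move_arm(
  motion=[
    [4,[0,0,0],[0,0,0]],
    [4,[0,0,0],[0,0,0]],
    [4,[0,0,0],[0,0,0]],
    [4,[0,0,0],[0,0,0]],
    [4,[0,0,0],[0,0,0]],
    [4,[0,0,0],[0,0,0]],
  ],
)

```text
time_s: 10.65
ee_pos: [488.1, -268.8, 276.5]
ee_rot: [180.0, -0.0, 81.0]
force: [0.6, -0.3, -5.6]
gripper_width: 10.7
gripper_force: 45.0
```

```bash
python3 - <<'E'
from h import *
a=grab_frame("side");b=grab_frame("top")
for n,i in(("side",a),("top",b)):
  for st,ce in blobs(i,3,25,30,110,50): print(n,st,ce)
cv2.imwrite("pics/c6.png",np.hstack([cv2.resize(a[180:480,200:440],None,fx=1.7,fy=1.7),cv2.resize(b[100:400,340:560],None,fx=1.7,fy=1.7)]))
E
```

```text
side [194, 0, 22, 32, 441] [204.8  12.6]
side [389, 0, 94, 86, 2003] [426.1  61.3]
side [0, 77, 34, 17, 519] [14.8 85.2]
side [403, 88, 15, 29, 42] [413.3 102.3]
side [451, 119, 69, 64, 1766] [481.4 158.3]
side [433, 196, 19, 21, 72] [440.  209.8]
side [352, 338, 62, 11, 266] [379.3 342.1]
side [542, 339, 12, 12, 78] [546.7 345. ]
side [341, 354, 59, 67, 2307] [369.8 392.7]
top [0, 19, 640, 14, 6227] [317.5  25.5]
top [145, 44, 71, 57, 2754] [179.8  72.2]
top [211, 105, 46, 28, 107] [234.  118.8]
top [90, 123, 88, 81, 1436] [141.8 169.3]
top [464, 187, 26, 34, 603] [476.4 203.7]
top [490, 209, 4, 9, 30] [491.6 213.1]
```

View pics/c6.png

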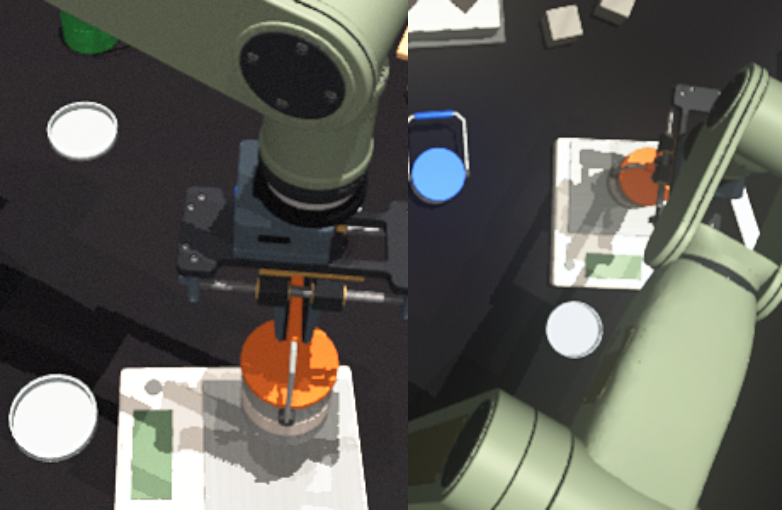

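The pot hangs over the pan. I lower it, slowly at the end.

Request:
move_arm(
  motion=[
    [4,[0,0,-0.15],[0,0,0]],
    [4,[0,0,-0.3],[0,0,0]],
    [4,[0,0,-0.3],[0,0,0]],
    [4,[0,0,-0.3],[0,0,0]],
    [4,[0,0,-0.3],[0,0,0]],
    [4,[0,0,-0.3],[0,0,0]],
    [4,[0,0,-0.3],[0,0,0]],
    [4,[0,0,-0.3],[0,0,0]],
    [4,[0,0,-0.3],[0,0,0]],
    [4,[0,0,-0.2],[0,0,0]],
    [4,[0,0,-0.1],[0,0,0]],
    [4,[0,0,-0.1],[0,0,0]],
    [4,[0,0,-0.1],[0,0,0]],
    [4,[0,0,-0.1],[0,0,0]],
    [4,[0,0,-0.1],[0,0,0]],
    [4,[0,0,-0.1],[0,0,0]],
    [4,[0,0,-0.1],[0,0,0]],
    [4,[0,0,0],[0,0,0]],
    [4,[0,0,0],[0,0,0]],
  ],
)

```text
time_s: 12.33
ee_pos: [488.0, -268.9, 190.0]
ee_rot: [-180.0, -0.0, 81.0]
force: [0.9, -0.2, -6.2]
gripper_width: 11.2
gripper_force: 45.0
```

Request:
move_arm(
  motion=[
    [4,[0,0,-0.06],[0,0,0]],
    [4,[0,0,-0.06],[0,0,0]],
    [4,[0,0,-0.06],[0,0,0]],
    [4,[0,0,0],[0,0,0]],
    [4,[0,0,0],[0,0,0]],
  ],
)

```text
time_s: 12.75
ee_pos: [488.5, -269.3, 186.2]
ee_rot: [179.9, 0.0, 81.0]
force: [0.1, 0.0, -1.9]
gripper_width: 10.7
gripper_force: 45.0
```

Request:
move_arm(
  motion=[
    [4,[0,0,-0.04],[0,0,0]],
    [4,[0,0,0],[0,0,0]],
    [4,[0,0,0],[0,0,0]],
  ],
)

```text
time_s: 13.0
ee_pos: [489.1, -269.4, 186.1]
ee_rot: [179.8, 0.1, 81.0]
force: [0.6, -0.1, 5.4]
gripper_width: 11.2
gripper_force: 45.0
```

Request:
move_arm(
  motion=[
    [45,[0,0,0],[0,0,0]],
    [45,[0,0,0],[0,0,0]],
    [45,[0,0,0],[0,0,0]],
    [45,[0,0,0],[0,0,0]],
    [45,[0,0,0],[0,0,0]],
    [45,[0,0,0.2],[0,0,0]],
    [45,[0,0,0.5],[0,0,0]],
    [45,[0,0,0.8],[0,0,0]],
    [45,[0,0,0.8],[0,0,0]],
    [45,[0,0,0.8],[0,0,0]],
    [45,[0,0,0.8],[0,0,0]],
    [45,[0,0.8,0.6],[0,0,0]],
    [45,[0,0.8,0],[0,0,0]],
    [45,[0,0.8,0],[0,0,0]],
    [45,[0,0.8,0],[0,0,0]],
    [45,[0,0.8,0],[0,0,0]],
    [45,[0,0.8,0],[0,0,0]],
    [45,[0,0.8,0],[0,0,0]],
    [45,[0,0,0],[0,0,0]],
    [45,[0,0,0],[0,0,0]],
  ],
)

```text
time_s: 14.67
ee_pos: [488.2, -128.6, 297.6]
ee_rot: [180.0, 0.0, 81.1]
force: [0.4, -0.6, -0.3]
gripper_width: 44.9
gripper_force: 0.0
```

```bash
python3 - <<'E'
from h import *
a=grab_frame("side");b=grab_frame("top")
for n,i in(("side",a),("top",b)):
  for st,ce in blobs(i,3,25,30,110,50):
    if (340<ce[0]<550 and 150<ce[1]<470): print(n,st,ce,cast(n,[st[0]+st[2]/2-.5,st[1]+st[3]/2-.5],125).round())
cv2.imwrite("pics/c7.png",np.hstack([cv2.resize(a[180:480,200:440],None,fx=1.7,fy=1.7),cv2.resize(b[100:400,340:560],None,fx=1.7,fy=1.7)]))
E
```

```text
side [450, 119, 70, 63, 1783] [481.2 158.2] [835. 383. 125.]
side [433, 177, 25, 40, 119] [442.6 201.9] [714. 234. 125.]
side [383, 221, 19, 6, 82] [391.9 223.6] [590. 161. 125.]
side [330, 241, 56, 7, 211] [355.6 244. ] [514. 108. 125.]
side [542, 339, 12, 12, 100] [547.2 344.4] [ 812. -145.  125.]
side [340, 376, 53, 73, 2250] [366.2 419.4] [ 489. -252.  125.]
top [458, 199, 31, 26, 463] [475.  211.6] [ 477. -275.  125.]
```

View pics/c7.png

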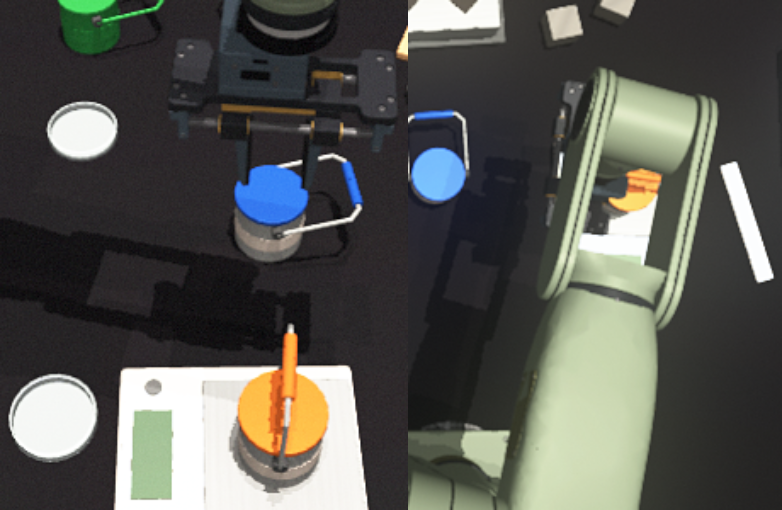

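The pot stands upright in the middle of the pan (lid at about 366,424 in the side view). The gripper is clear and the blue pot has not moved. Handing in.

```bash
python3 - <<'E'
from h import *
print(cast("side",(366.5,424),125)); print(job_done())
E
```

```text
[ 487.31107011 -272.12234844  125.        ]
the job is handed in; nothing more can be done
None
```

I swung the orange pot's bail upright, lifted the pot by it and set it down upright about 3 mm from the measured pan centre, with the blue pot left untouched; the job is handed in, but no verdict came back.

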